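Clip the polishing drums back on their rail in size order

ROBOT

A 6-joint arm with a two-finger parallel gripper is mounted at the origin on the work surface. World frame = base frame: x ahead of the robot, y to its left, z up, the work surface at z = 0. Lengths are in m, angles in rad, forces in N, time in s.
With the tool pointing down it reaches from about 0.4 to 0.825 m from the base axis. Payload 7 kg.
Tool frame: the origin (TCP) lies at the centre of the arm's flange, where the gripper is bolted on; the fingertips stand 178 mm ahead of it and the grasp point (between the pads) lies arm.tcp_to_grasp ahead of it (arm.tcp_to_grasp is the distance from the TCP to the grasp point, in m); z points along the fingers, y is the direction in which the jaws open and shut (so a half turn about z gives the same grasp; the last joint's range is limited). The gripper opens to 88 mm and grips with 3 to 60 N. Pads are 19 mm wide; open, the fingers measure 130 mm over their backs; the gripper's body (78 mm by 193 mm) begins 47 mm behind the grasp point.
Start: joints at [-0.835, 0.359, 0.012, 0, -1.224, -0.288], TCP at [0.292, -0.608, 0.405] pointing down, gripper open.
Joint ranges: [-3.07, 3.07], [-1.43, 2.12], [-1.02, 1.25], [-3.03, 1.67], [-3.05, -0], [-3.03, 3.03]. Speed limits (rad/s): [2.39, 2.39, 3.01, 3.14, 3.14, 3.14].

INTERFACE

Orientations are given as [roll, pitch, yaw] about the fixed x, y, z axes, in that order (R = Rz(yaw) Ry(pitch) Rx(roll)).
In Python, from station import arm gives the robot as it stands.
- The arm moves only by the tool move_arm, never from a script. Its argument "deltas" is a list of rows, each a list of 6 numbers: the shift along the world's x, y, z in mm, then the turn, a rotation vector about the world's x, y, z in degrees. In form: [[tx, ty, tz, ax, ay, az], ...]. A call has exactly 5 rows; each row shifts and turns the commanded pose from where the row before left it; what a row does not reach is not made up. A row lasts 1/12 s, in which the tool goes at most 41.7 mm and 7.16 degrees, less where a joint would pass 70% of its speed; a pose out of reach is approached as far as the arm can. A call with a gripper value outside its range is refused whole. "claw" is the closure in counts, from 0 (fully open) to 255 (shut), set as the call begins (left out, the last holds). The fingers move at their own pace and stop on an object; "squeeze" is the grip in N (left out, the last holds). Time passes only in rows, so rows that do not move let the fingers close, or fill a call up. It gives the time, the measured TCP pose, the force and the opening at its end, in the units of the state.
- arm.get_state(): the state, without advancing time (a new reading comes with each control period).
- arm.grab_frame(name): name is "scene" or "top"; returns the picture (420x560x3 uint8, red, green, blue); there is no depth.
- arm.calibration(name): a dict with "intrinsics" (3x3 intrinsics, pixels), "T" (4x4, takes a point from camera to world coordinates). Camera axes: x right, y up, looking along -z (the intrinsics and any distortion apply to the point x, -y, -z); pixel columns grow to the right and rows downward; lengths in m; the calibration is good to about 2 mm. A picture is of the moment at which its call begins. calibration takes no time and is no camera call.
- arm.job_done(): hands the job in, once; it reports no verdict.
Trained networks look in the newest picture that a camera, given by its name, has taken for a name from the list of things; names that differ only in an ending like _2 or _b are one class to them, and where a whole thing is asked for, a point or a joint stands for the part that bears it (a point fixed in the world has none). Each returns a list of dicts, best first, with "score" (0 to 1); they miss things now and then, are a little off and sometimes report something else, mostly with a low value. They report only what shows in the picture. A call takes as long as a camera call.
- arm.spot_in(thing, camera): "xy" ([column, row] in pixels, amid what is visible of it).
- arm.masks_of(thing, camera): "pixels" (420x560 bool, what is visible of it) and "xy" ([column, row] in pixels, amid what is visible of it).
- arm.spot_point(thing, camera): "xy" ([column, row] in pixels: a listed point, or the origin of a listed thing).
The state is a dict: "t": time; "q": joint angles; "qd": joint speeds; "joint_efforts": joint torques, N m; "eef_pos": TCP position; "ee_rot": TCP orientation; "force": force on the tool from outside, world axes, zero at the start; "moment": the same for the moment, N m; "width": finger opening in m.
Only numpy, scipy, OpenCV 4.12 (cv2) and the standard library are available. Lean on these libraries where they do the work, as an engineer would, in place of code of your own. Each camera call takes 0.05 s, during which the arm holds its last target. There are 200 camera calls.

TASK

The storage rail on the bench has a middle-sized polishing drum on its centre clip and an empty spring clip on each side. Click the two loose drums onto the empty clips so that the row runs in size order, with the smallest next to the rail's upright end plate and the largest at the open end. Press each one straight down until it snaps fully home on the rail, standing flat, and let go.

Things in the scene. Friction and masses are not known exactly. Their poses are not given: they have to be found in the camera images.
- drum_small: Small loose polishing drum: black rubber ring, aluminium hub, standing on its hub end, right way up. Outside diameter 46 mm, height 34 mm, about 50 g. Bore 30 mm through the lowest 14 mm (the hub), 38 mm above it. Grip across its outside. Origin: centre of the underside; z up its axis. (A solid rubber puck without a hole, 53 mm wide, 28 mm high, also lies about: not a drum.)
- drum_large: Large loose polishing drum: like the small one in height (34 mm), hub, bore and way up, but 64 mm in outside diameter, about 90 g. Origin: centre of the underside; z up its axis. The rail's fixed middle drum is 55 mm wide, its top 54 mm above the bench.
- clip_end (a point): Clip beside the end plate, for the small drum: point on the stud's axis at the rail's top face, 20 mm above the bench; x along the rail to the end plate, z up. Stud 14 mm thick, 42 mm tall, cone tip. Wire springs bulge to 34 mm across the rail, 17.5 mm up; a hub stops on them about 20 mm up: push 5 to 10 N and keep on down to the rail, or it may stick half way. Up to 6 mm off-centre will do.
- clip_far (a point): Clip at the rail's open end, for the large drum: the same stud, springs, point and axes as the other clip. The rail is a fixed aluminium bar 270 mm long, 40 mm wide, 20 mm high, pointing any way; its three clips are 90 mm apart. Its end plate, 50 mm wide, stands 60 mm above the bench, 57 mm beyond the end clip.

How it is judged:
At the end, for the whole second after the job is handed in: The small drum is on the clip beside the end plate and the large drum on the clip at the open end, each snapped home: its axis within 12 mm of the stud, its underside within 5 mm of the rail's top face, its hub end down, upright within 10 degrees, and at rest (horizontal distance between drum_small and clip_end below 0.012 m and z of drum_small in the frame of clip_end below 0.005 m and angle between each of drum_small, drum_large's own z axis and vertical below 0.17 rad and linear speed of each of drum_small, drum_large below 0.02 m/s and horizontal distance between drum_large and clip_far below 0.012 m and z of drum_large in the frame of clip_far below 0.005 m); the robot touches nothing.
It also fails if it takes over 54 s, if anything falls off the work surface, if the arm or the gripper's body presses on something with over 40 N, if the wrist force passes 120 N, or if a joint passes its speed limit or range.

## Working session

There is one attempt and no reset: what is moved stays moved. The work goes in short steps, Python scripts to look and compute and a tool call to move; the robot and the scene stay as the last step left them, time stands still between calls to the robot, and variables do not carry over. Pictures are saved under pics/ and viewed, about 8 in all and at most 12, crops included, and the job is handed in when it is done.

Besides the shell and the picture viewer there is one more tool, called after "Call:" by a JSON object that holds its "api" and its "payload", one argument or row to a line. move_arm: Moves the arm, as the interface text tells. Its arguments: {"type":"object","properties":{"deltas":{"type":"array","items":{"type":"array","items":{"type":"number"}}},"claw":{"type":"number"},"squeeze":{"type":"number"}},"required":["deltas"]}

```bash
mkdir -p pics
cat > h.py <<'E'
import numpy as np, cv2
from station import arm
def ray(cam,px):
    c=arm.calibration(cam);K=np.array(c["intrinsics"]);T=np.array(c["T"])
    p=cv2.undistortPoints(np.array([[px]],float),K,np.array(c["distortion"],float) if "distortion" in c else None)[0,0]
    return T[:3,3],T[:3,:3]@np.array([p[0],-p[1],-1.])
def atz(cam,px,z):
    o,d=ray(cam,px);return o+d*(z-o[2])/d[2]
def both(pa,pb):
    A=[];b=[]
    for cam,p in(("scene",pa),("top",pb)):
        o,d=ray(cam,p);d=d/np.linalg.norm(d);P=np.eye(3)-np.outer(d,d);A.append(P);b.append(P@o)
    return np.linalg.lstsq(np.vstack(A),np.hstack(b),rcond=None)[0]
E
python3 - <<'E'
from h import *
np.set_printoptions(precision=4,suppress=True)
print(arm.calibration("top"),arm.tcp_to_grasp,arm.get_state())
ims=[arm.grab_frame(c) for c in("scene","top")]
cv2.imwrite("pics/s.png",ims[0][:,:,::-1]);cv2.imwrite("pics/t.png",ims[1][:,:,::-1])
for th,z in(("drum_small",0),("drum_large",0),("clip_end",.02),("clip_far",.02)):
  for c in("scene","top"):
    for r in arm.spot_point(th,c)[:3]: print(th,c,r["score"],r["xy"],atz(c,r["xy"],z))
E
```

```text
{'intrinsics': array([[389.0005,   0.    , 279.4272],
       [  0.    , 389.0005, 213.8736],
       [  0.    ,   0.    ,   1.    ]]), 'T': array([[ 0.0055,  0.9915, -0.1302,  0.426 ],
       [-1.    ,  0.0046, -0.0071, -0.0162],
       [-0.0064,  0.1302,  0.9915,  0.8559],
       [ 0.    ,  0.    ,  0.    ,  1.    ]])} 0.1593 {'t': 0.0, 'q': array([-0.8349,  0.3594,  0.0111, -0.0004, -1.2241, -0.2881]), 'qd': array([-0.0018,  0.0008,  0.0026,  0.0005,  0.0007, -0.0003]), 'joint_efforts': array([ -0.0013, -58.2716,  29.3043,   6.9968,   0.0068,  -0.0001]), 'eef_pos': array([ 0.2922, -0.6083,  0.4037]), 'ee_rot': array([ 3.14  , -0.0001, -2.6939]), 'force': array([-0.0802,  1.0212,  0.0766]), 'moment': array([-0.0072, -0.0062, -0.0541]), 'width': 0.08762358740062944}
drum_small scene 0.92 [137.2, 210.3] [ 0.6122 -0.3151  0.    ]
drum_small top 0.75 [415.9, 182.4] [ 0.6109 -0.315   0.    ]
drum_large scene 0.79 [157.2, 149.6] [ 0.4427 -0.3443 -0.    ]
drum_large top 0.69 [430.3, 253.0] [ 0.4537 -0.3401  0.    ]
clip_end scene 0.77 [282.1, 249.9] [0.6331 0.0127 0.02  ]
clip_end top 0.55 [266.3, 164.4] [0.6457 0.0194 0.02  ]
clip_far scene 0.84 [317.7, 188.9] [0.4695 0.0511 0.02  ]
clip_far top 0.86 [251.1, 243.0] [0.4724 0.0503 0.02  ]
```

View pics/t.png

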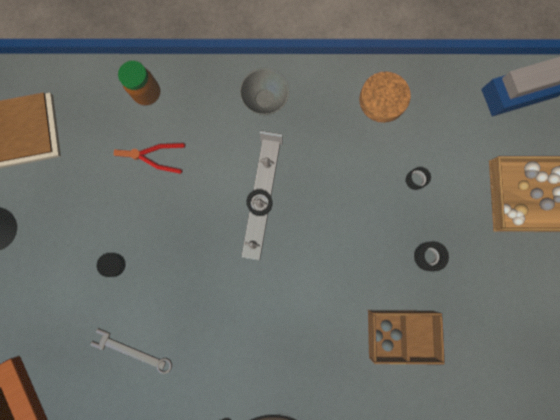

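View pics/s.png

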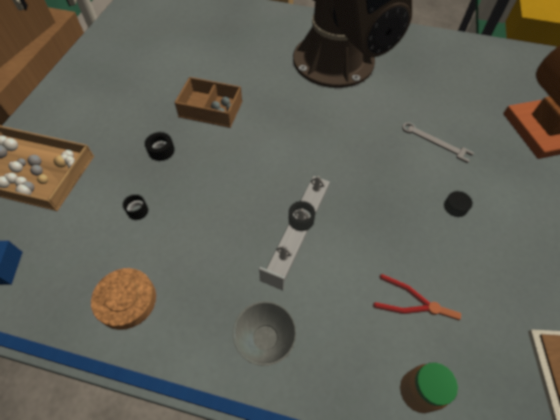

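The top view shows the rail with its end plate at (271,134) and its open end at (252,259). The small drum is at (418,178), the large one at (431,256), and the puck at (111,265). The scene view agrees, and the network detections fit both. I'll refine with the masks and the rail's outline.

Run:
```python
from h import *
np.set_printoptions(precision=4,suppress=True)
for c in("scene","top"): arm.grab_frame(c)
for th in("drum_small","drum_large"):
  for c in("scene","top"):
    for r in arm.masks_of(th,c)[:2]:
      m=r["pixels"].astype(np.uint8);cn=max(cv2.findContours(m,0,1)[0],key=cv2.contourArea)
      e=cv2.fitEllipse(cn); print(th,c,r["score"],m.sum(),e[0],atz(c,e[0],.017))
t=cv2.imread("pics/t.png");s=cv2.imread("pics/s.png")
# rail top face outline in top view
g=cv2.cvtColor(t,cv2.COLOR_BGR2GRAY);hsv=cv2.cvtColor(t,cv2.COLOR_BGR2HSV)
m=((g>135)).astype(np.uint8);n,l,st,ce=cv2.connectedComponentsWithStats(m)
for i in range(1,n):
  if st[i,4]>150 and 230<ce[i][0]<295 and 120<ce[i][1]<270: 
    ys,xs=np.where(l==i);r=cv2.minAreaRect(np.c_[xs,ys].astype(np.float32));print(st[i],[atz("top",p,.02)[:2] for p in cv2.boxPoints(r)])
a=cv2.resize(t[125:265,215:305],None,fx=4,fy=4,interpolation=2);b=cv2.resize(s[165:305,250:345],None,fx=4,fy=4,interpolation=2)
cv2.imwrite("pics/c.png",np.hstack([a,b]))
```

```text
drum_small scene 0.81 500 (134.61256408691406, 206.73867797851562) [ 0.614  -0.3147  0.017 ]
drum_small top 0.77 398 (417.8995666503906, 177.7790985107422) [ 0.6176 -0.3139  0.017 ]
drum_large scene 0.77 705 (158.90660095214844, 146.01663208007812) [ 0.444  -0.3348  0.017 ]
drum_large top 0.57 774 (431.00372314453125, 255.61778259277344) [ 0.4476 -0.3349  0.017 ]
[254 139  25  54 772] [array([0.5899, 0.0477]), array([0.705 , 0.0297]), array([ 0.6983, -0.0086]), array([0.5834, 0.0101])]
[242 213  25  47 694] [array([0.4422, 0.0716]), array([0.5379, 0.0568]), array([0.5316, 0.0187]), array([0.436, 0.034])]
```

View pics/c.png

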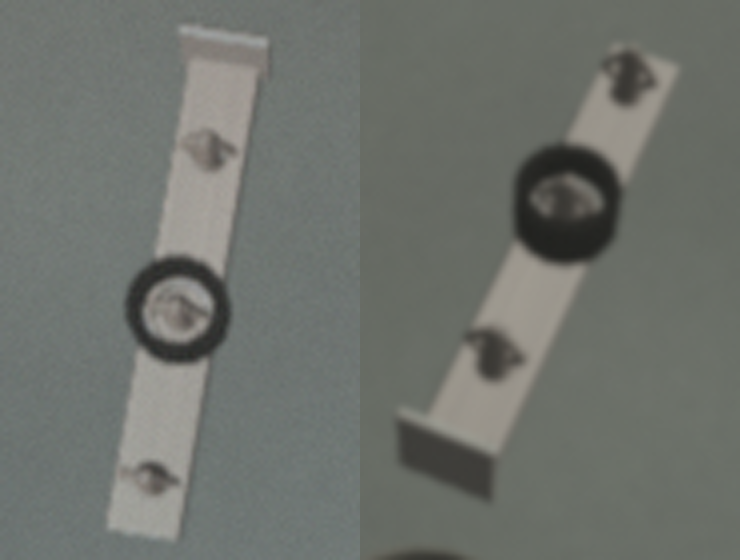

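The crop shows the centre drum's top at about (259.5,202.5) in the top view and (301.8,211) in the scene view. The end clip is on the plate side and the springs lie across the rail. Next I'll compute the clip line.

Run:
```python
from h import *
np.set_printoptions(precision=4,suppress=True)
print("mid",atz("top",(259.5,202.5),.054),atz("scene",(301.8,211),.054),both((301.8,211),(259.5,202.5)))
# dark blob ellipse for mid drum in top
t=cv2.imread("pics/t.png",0);m=(t<70).astype(np.uint8)
n,l,st,ce=cv2.connectedComponentsWithStats(m)
for i in range(1,n):
  if st[i,4]>80 and st[i,4]<2500: print(st[i],ce[i],atz("top",ce[i],.054),atz("top",ce[i],.034))
c=np.array([.471,.0477]);u=np.array([.9875,-.158])
for name in("far","end"):
  for cam in("scene","top"):
    for z in(.02,):
      print(name,cam,[(r["score"],atz(cam,r["xy"],z)) for r in arm.spot_point("clip_"+name,cam)[:1]])
```

```text
mid [0.5551 0.0313 0.054 ] [0.5554 0.0329 0.054 ] [0.5551 0.0321 0.0532]
[131  69  29  35 459] [148.658   88.4052] [0.8054 0.2757 0.054 ] [0.8149 0.2829 0.034 ]
[ 482   78   78   38 1258] [513.1773  97.1479] [ 0.7874 -0.5129  0.054 ] [ 0.7965 -0.5253  0.034 ]
[242  80  27  33 218] [249.     98.445] [0.783  0.0568 0.054 ] [0.7919 0.0586 0.034 ]
[406 167  25  23 226] [417.1062 178.2699] [ 0.6081 -0.2991  0.054 ] [ 0.6126 -0.3061  0.034 ]
[247 190  25  25 249] [259.1847 202.1044] [0.5559 0.032  0.054 ] [0.5592 0.0332 0.034 ]
[  0 208  17  41 530] [  6.6132 227.5925] [0.5    0.5566 0.054 ] [0.5018 0.5709 0.034 ]
[414 242  35  29 605] [430.7719 255.9603] [ 0.446  -0.3204  0.054 ] [ 0.4465 -0.328   0.034 ]
[ 97 253  28  24 556] [110.5216 264.5   ] [0.4251 0.3353 0.054 ] [0.425 0.344 0.034]
[370 311  67   2 130] [402.5154 311.5077] [ 0.3347 -0.2588  0.054 ] [ 0.3324 -0.2648  0.034 ]
[ 11 356  36  64 645] [ 28.4496 388.1643] [0.1825 0.4825 0.054 ] [0.1764 0.4949 0.034 ]
[377 357  30   5 140] [390.6429 359.0857] [ 0.2426 -0.232   0.054 ] [ 0.238  -0.2374  0.034 ]
[410 357  31   5 129] [423.7752 359.3411] [ 0.2426 -0.2974  0.054 ] [ 0.238  -0.3044  0.034 ]
[  0 388  14  32 251] [  4.3904 408.0757] [0.145  0.5265 0.054 ] [0.138 0.54  0.034]
[252 415  43   5 140] [273.0786 417.2286] [ 0.1322 -0.0002  0.054 ] [0.1249 0.0002 0.034 ]
far scene [(0.77, array([0.4721, 0.0505, 0.02  ]))]
far top [(0.64, array([0.4673, 0.0459, 0.02  ]))]
end scene [(0.61, array([0.6376, 0.0196, 0.02  ]))]
end top [(0.88, array([0.643 , 0.0149, 0.02  ]))]
```

Call:
{"api": "move_arm", "payload": {
  "deltas": [
    [27,24.5,0,0,0,-3.5],
    [27,24.5,0,0,0,-3.5],
    [27,24.5,0,0,0,-3.5],
    [27,24.5,0,0,0,-3.5],
    [27,24.5,0,0,0,-3.5]
  ],
  "claw": 0,
  "squeeze": 40
}}

```text
t: 1.42
eef_pos: [0.4282, -0.4847, 0.4048]
ee_rot: [-3.141, 0.0, -3.003]
force: [0.1, -0.4, 0.3]
width: 0.0877
```

Call:
{"api": "move_arm", "payload": {
  "deltas": [
    [27,24.5,-20,0,0,-3.5],
    [27,24.5,-20,0,0,-3.5],
    [27,24.5,-20,0,0,-3.5],
    [27,24.5,-20,0,0,-3.5],
    [27,24.5,-20,0,0,-3.5]
  ]
}}

```text
t: 1.83
eef_pos: [0.5633, -0.362, 0.3041]
ee_rot: [-3.141, 0.001, 2.976]
force: [-0.1, 0.1, 0.4]
width: 0.0877
```

Call:
{"api": "move_arm", "payload": {
  "deltas": [
    [26,24,-10,0,0,0],
    [26,24,-10,0,0,0],
    [0,0,-10,0,0,0],
    [0,0,-10,0,0,0],
    [0,0,0,0,0,0]
  ]
}}

```text
t: 2.25
eef_pos: [0.6135, -0.3149, 0.2619]
ee_rot: [3.141, -0.004, 2.979]
force: [-0.1, 0.3, -0.1]
width: 0.0877
```

Call:
{"api": "move_arm", "payload": {
  "deltas": [
    [0,0,-20,0,0,0],
    [0,0,-20,0,0,0],
    [0,0,-20,0,0,0],
    [0,0,-14,0,0,0],
    [0,0,-7,0,0,0]
  ]
}}

```text
t: 2.67
eef_pos: [0.6127, -0.3165, 0.1822]
ee_rot: [3.141, -0.002, 2.977]
force: [0.8, -0.0, 0.3]
width: 0.0874
```

Run:
```python
from h import *
im=[arm.grab_frame(c)[:,:,::-1] for c in("scene","top")]
cv2.imwrite("pics/g1.png",np.hstack([cv2.resize(im[0][140:280,70:200],None,fx=3,fy=3),cv2.resize(im[1][120:260,350:480],None,fx=3,fy=3)]));print(arm.get_state()["eef_pos"])
```

```text
[ 0.61317538 -0.31633817  0.18286496]
```

View pics/g1.png

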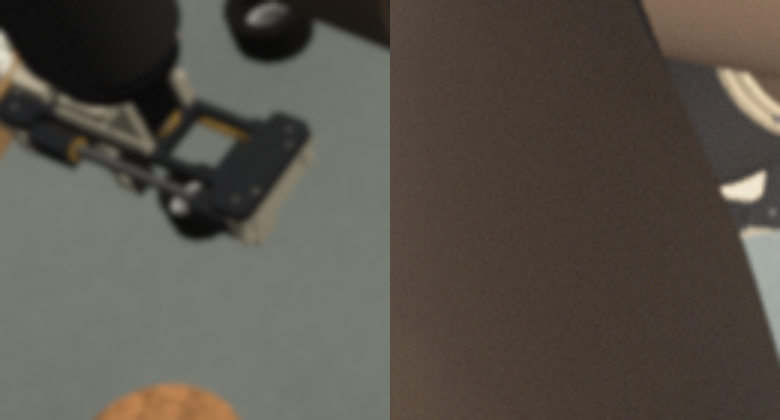

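The small drum is between the open fingers (scene crop (200,210)). The arm blocks the top view. I'll close and lift.

Call:
{"api": "move_arm", "payload": {
  "deltas": [
    [0,0,0,0,0,0],
    [0,0,0,0,0,0],
    [0,0,0,0,0,0],
    [0,0,0,0,0,0],
    [0,0,0,0,0,0]
  ],
  "claw": 255,
  "squeeze": 40
}}

```text
t: 3.18
eef_pos: [0.6144, -0.3154, 0.1844]
ee_rot: [-3.142, 0.001, 2.979]
force: [-0.3, 0.6, -0.0]
width: 0.0597
```

Call:
{"api": "move_arm", "payload": {
  "deltas": [
    [0,0,0,0,0,0],
    [0,0,0,0,0,0],
    [0,0,0,0,0,0],
    [0,0,5,0,0,0],
    [0,0,10,0,0,0]
  ]
}}

```text
t: 3.6
eef_pos: [0.6137, -0.3153, 0.1977]
ee_rot: [3.141, -0.003, 2.978]
force: [-0.5, -1.1, -0.3]
width: 0.0459
```

Call:
{"api": "move_arm", "payload": {
  "deltas": [
    [0,0,25,0,0,0],
    [0,0,25,0,0,0],
    [0,0,25,0,0,0],
    [0,15,25,0,0,0],
    [0,20,0,0,0,0]
  ]
}}

```text
t: 4.02
eef_pos: [0.6155, -0.2818, 0.3055]
ee_rot: [-3.14, 0.009, 2.978]
force: [1.0, -0.0, -0.4]
width: 0.0456
```

Call:
{"api": "move_arm", "payload": {
  "deltas": [
    [3,30,0,0,0,0],
    [3,30,0,0,0,0],
    [3,30,0,0,0,0],
    [3,30,0,0,0,0],
    [3,30,0,0,0,0]
  ]
}}

```text
t: 4.43
eef_pos: [0.6291, -0.1291, 0.2998]
ee_rot: [3.141, 0.001, 2.978]
force: [1.0, -0.3, -0.1]
width: 0.0456
```

Call:
{"api": "move_arm", "payload": {
  "deltas": [
    [3,30,0,0,0,0],
    [3,30,0,0,0,0],
    [3,30,0,0,0,0],
    [3,30,0,0,0,0],
    [3,29,0,0,0,0]
  ]
}}

```text
t: 4.85
eef_pos: [0.6442, 0.0201, 0.2998]
ee_rot: [3.141, 0.001, 2.979]
force: [-0.1, -0.5, -0.4]
width: 0.0457
```

Call:
{"api": "move_arm", "payload": {
  "deltas": [
    [0,0,0,0,0,0],
    [0,0,-10,0,0,0],
    [0,0,-10,0,0,0],
    [0,0,0,0,0,0],
    [0,0,0,0,0,0]
  ]
}}

```text
t: 5.27
eef_pos: [0.6437, 0.0174, 0.2774]
ee_rot: [-3.14, -0.002, 2.977]
force: [-0.2, -0.2, 0.1]
width: 0.0455
```

Run:
```python
from h import *
np.set_printoptions(precision=4,suppress=True)
im=[arm.grab_frame(c)[:,:,::-1] for c in("scene","top")]
cv2.imwrite("pics/p1.png",np.hstack([cv2.resize(im[0][165:305,220:350],None,fx=3,fy=3),cv2.resize(im[1][125:265,200:330],None,fx=3,fy=3)]))
print(arm.get_state()["eef_pos"],arm.get_state()["ee_rot"])
z=arm.get_state()["eef_pos"][2]-.183
for r in arm.spot_point("drum_small","scene")[:2]: print(r["score"],r["xy"],atz("scene",r["xy"],z))
for r in arm.spot_point("clip_end","scene")[:2]: print(r["score"],r["xy"],atz("scene",r["xy"],.02))
```

```text
[0.6442 0.0176 0.2785] [-3.1412 -0.0004  2.9774]
0.75 [283.8, 234.2] [0.6382 0.0158 0.0955]
0.7 [286.0, 254.8] [0.6415 0.0228 0.02  ]
```

View pics/p1.png

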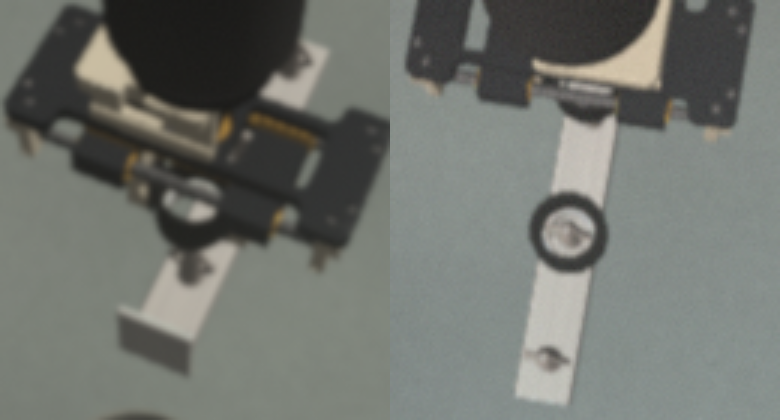

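The held drum is over the end stud, and the scene and state agree within a few mm. I'll descend and watch the force.

Call:
{"api": "move_arm", "payload": {
  "deltas": [
    [0,0.5,-10,0,0,0],
    [0,0.5,-10,0,0,0],
    [0,0,-10,0,0,0],
    [0,0,-10,0,0,0],
    [0,0,-8,0,0,0]
  ],
  "squeeze": 60
}}

```text
t: 5.88
eef_pos: [0.6438, 0.0195, 0.2287]
ee_rot: [-3.141, -0.002, 2.978]
force: [-0.6, 0.4, -0.9]
width: 0.0453
```

Call:
{"api": "move_arm", "payload": {
  "deltas": [
    [0,0,-3,0,0,0],
    [0,0,-3,0,0,0],
    [0,0,-3,0,0,0],
    [0,0,-3,0,0,0],
    [0,0,0,0,0,0]
  ]
}}

```text
t: 6.3
eef_pos: [0.6442, 0.0195, 0.2183]
ee_rot: [3.141, -0.0, 2.978]
force: [-0.6, -1.7, -3.0]
width: 0.0455
```

Call:
{"api": "move_arm", "payload": {
  "deltas": [
    [0,0,-4,0,0,0],
    [0,0,-4,0,0,0],
    [0,0,-4,0,0,0],
    [0,0,-3,0,0,0],
    [0,0,0,0,0,0]
  ]
}}

```text
t: 6.72
eef_pos: [0.644, 0.0195, 0.2039]
ee_rot: [-3.141, -0.001, 2.979]
force: [-1.9, -3.4, 6.8]
width: 0.0451
```

Call:
{"api": "move_arm", "payload": {
  "deltas": [
    [0,0,-1,0,0,0],
    [0,0,-1,0,0,0],
    [0,0,-1,0,0,0],
    [0,0,0,0,0,0],
    [0,0,0,0,0,0]
  ]
}}

```text
t: 7.13
eef_pos: [0.6439, 0.0195, 0.2037]
ee_rot: [-3.141, 0.001, 2.979]
force: [-11.3, -2.3, 27.6]
width: 0.0453
```

Bottomed on the rail (z stopped at 0.2037, force rising). Release and rise.

Call:
{"api": "move_arm", "payload": {
  "deltas": [
    [0,0,2,0,0,0],
    [0,0,0,0,0,0],
    [0,0,0,0,0,0],
    [0,0,0,0,0,0],
    [0,0,0,0,0,0]
  ],
  "claw": 0
}}

```text
t: 7.55
eef_pos: [0.6442, 0.0197, 0.202]
ee_rot: [-3.141, -0.001, 2.979]
force: [0.4, 0.8, -0.0]
width: 0.0733
```

Call:
{"api": "move_arm", "payload": {
  "deltas": [
    [0,0,0,0,0,0],
    [0,0,0,0,0,0],
    [0,0,10,0,0,0],
    [0,0,20,0,0,0],
    [0,0,25,0,0,0]
  ]
}}

```text
t: 7.97
eef_pos: [0.6437, 0.0194, 0.2571]
ee_rot: [-3.14, -0.003, 2.978]
force: [0.6, 0.2, 0.5]
width: 0.0878
```

Call:
{"api": "move_arm", "payload": {
  "deltas": [
    [0,0,30,0,0,0],
    [0,-10,20,0,0,0],
    [-10,-30,0,0,0,0],
    [-19,-30,0,0,0,0],
    [-19,-30,0,0,0,0]
  ]
}}

```text
t: 8.38
eef_pos: [0.5958, -0.0811, 0.3088]
ee_rot: [3.141, 0.001, 2.979]
force: [0.8, -0.2, 0.8]
width: 0.0878
```

Call:
{"api": "move_arm", "payload": {
  "deltas": [
    [-19,-30,0,0,0,0],
    [-19,-30,0,0,0,0],
    [-19,-30,0,0,0,0],
    [-19,-30,0,0,0,0],
    [-19,-30,0,0,0,0]
  ]
}}

```text
t: 8.8
eef_pos: [0.5001, -0.2317, 0.3087]
ee_rot: [-3.142, 0.001, 2.979]
force: [0.8, -1.0, 0.5]
width: 0.0876
```

Run:
```python
from h import *
np.set_printoptions(precision=4,suppress=True)
im=[arm.grab_frame(c)[:,:,::-1] for c in("scene","top")]
cv2.imwrite("pics/r1.png",np.hstack([cv2.resize(im[0][165:305,230:360],None,fx=3,fy=3),cv2.resize(im[1][125:265,200:330],None,fx=3,fy=3)]))
print(arm.get_state()["eef_pos"],arm.get_state()["ee_rot"])
for c in("scene","top"):
  for th,z in(("drum_small",.02),("drum_large",0)):
    for r in arm.spot_point(th,c)[:2]: print(c,th,r["score"],r["xy"],atz(c,r["xy"],z))
```

```text
[ 0.4985 -0.2334  0.3085] [-3.1415 -0.0002  2.9748]
scene drum_small 0.69 [284.9, 253.6] [0.6395 0.02   0.02  ]
scene drum_large 0.83 [162.6, 147.5] [ 0.4332 -0.3346  0.    ]
top drum_large 0.96 [430.3, 253.5] [ 0.4526 -0.3401  0.    ]
```

View pics/r1.png

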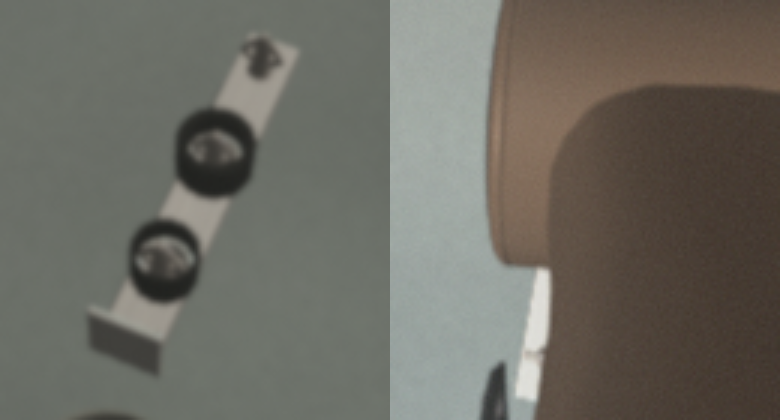

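The small drum sits flat on the end clip, at the same height above the rail as the middle drum (scene crop (165,260)). Next is the large drum.

Call:
{"api": "move_arm", "payload": {
  "deltas": [
    [-13,-26,0,0,0,0],
    [-13,-26,0,0,0,0],
    [-13,-26,-10,0,0,0],
    [-13,-25,-20,0,0,0],
    [0,0,-15,0,0,0]
  ]
}}

```text
t: 9.52
eef_pos: [0.4484, -0.3353, 0.262]
ee_rot: [-3.141, 0.0, 2.978]
force: [0.8, 0.5, -0.3]
width: 0.0876
```

Call:
{"api": "move_arm", "payload": {
  "deltas": [
    [0,0,0,0,0,0],
    [0,0,0,0,0,0],
    [0,0,0,0,0,0],
    [0,0,0,0,0,0],
    [0,0,0,0,0,0]
  ]
}}

```text
t: 9.93
eef_pos: [0.4501, -0.3328, 0.2637]
ee_rot: [-3.141, 0.002, 2.98]
force: [0.0, 0.6, 0.4]
width: 0.0877
```

Run:
```python
from h import *
im=[arm.grab_frame(c)[:,:,::-1] for c in("scene","top")]
cv2.imwrite("pics/g2.png",np.hstack([cv2.resize(im[0][80:220,95:225],None,fx=3,fy=3),cv2.resize(im[1][190:330,365:495],None,fx=3,fy=3)]));s=arm.get_state();print(s["eef_pos"],s["ee_rot"])
g=s["eef_pos"]-[0,0,.178]
for r in arm.masks_of("drum_large","scene")[:2]: print(r["score"],r["xy"],r["pixels"].sum(),atz("scene",r["xy"],.017))
```

```text
[ 0.44977616 -0.33299543  0.26347223] [-3.14134732e+00  1.34407690e-03  2.97961201e+00]
0.61 [155.6, 144.8] 734 [ 0.44255431 -0.34377516  0.017     ]
```

View pics/g2.png

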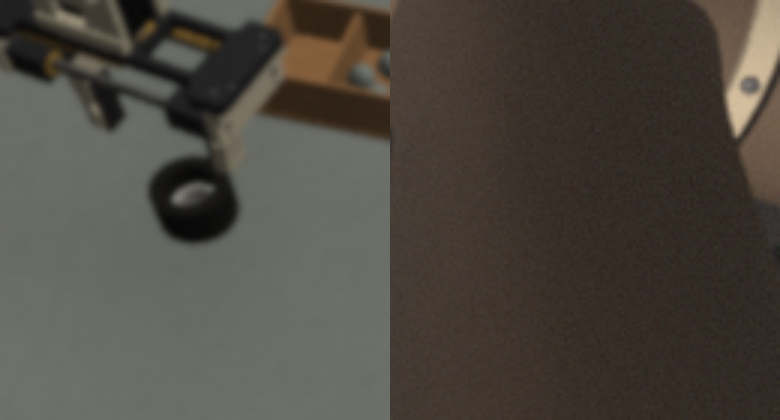

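The drum is unmoved at scene (159,147), under the gripper. I'll correct by (-4,-2) mm and descend.

Call:
{"api": "move_arm", "payload": {
  "deltas": [
    [-4,-2,-15,0,0,0],
    [0,0,-15,0,0,0],
    [0,0,-10,0,0,0],
    [0,0,-8,0,0,0],
    [0,0,-5,0,0,0]
  ]
}}

```text
t: 10.5
eef_pos: [0.4452, -0.3353, 0.2088]
ee_rot: [3.141, -0.001, 2.979]
force: [0.2, -0.2, -0.2]
width: 0.0879
```

Call:
{"api": "move_arm", "payload": {
  "deltas": [
    [0,0,-10,0,0,0],
    [0,0,-10,0,0,0],
    [0,0,-5,0,0,0],
    [0,0,-3,0,0,0],
    [0,0,0,0,0,0]
  ]
}}

```text
t: 10.92
eef_pos: [0.4451, -0.3354, 0.1809]
ee_rot: [3.141, -0.001, 2.978]
force: [0.2, 0.2, -0.6]
width: 0.0876
```

Call:
{"api": "move_arm", "payload": {
  "deltas": [
    [0,0,0,0,0,0],
    [0,0,0,0,0,0],
    [0,0,0,0,0,0],
    [0,0,0,0,0,0],
    [0,0,0,0,0,0]
  ],
  "claw": 255,
  "squeeze": 40
}}

```text
t: 11.33
eef_pos: [0.4454, -0.3354, 0.1821]
ee_rot: [-3.142, 0.001, 2.979]
force: [-0.1, 0.9, 1.3]
width: 0.0641
```

Call:
{"api": "move_arm", "payload": {
  "deltas": [
    [0,0,0,0,0,0],
    [0,0,0,0,0,0],
    [0,0,0,0,0,0],
    [0,0,5,0,0,0],
    [0,0,10,0,0,0]
  ]
}}

```text
t: 11.75
eef_pos: [0.4446, -0.3352, 0.1959]
ee_rot: [3.141, -0.003, 2.978]
force: [-0.8, -0.3, -0.9]
width: 0.0637
```

Call:
{"api": "move_arm", "payload": {
  "deltas": [
    [0,0,25,0,0,0],
    [0,0,25,0,0,0],
    [0,0,25,0,0,0],
    [0,15,25,0,0,0],
    [0,25,0,0,0,0]
  ]
}}

```text
t: 12.17
eef_pos: [0.4467, -0.2968, 0.3022]
ee_rot: [-3.139, 0.008, 2.978]
force: [2.0, 0.6, 0.2]
width: 0.0639
```

Call:
{"api": "move_arm", "payload": {
  "deltas": [
    [2,35,0,0,0,0],
    [2,35,0,0,0,0],
    [2,35,0,0,0,0],
    [2,35,0,0,0,0],
    [2,35,0,0,0,0]
  ]
}}

```text
t: 12.58
eef_pos: [0.4548, -0.119, 0.2975]
ee_rot: [3.141, 0.001, 2.978]
force: [0.8, 0.1, -1.5]
width: 0.064
```

Call:
{"api": "move_arm", "payload": {
  "deltas": [
    [2,35,0,0,0,0],
    [2,35,0,0,0,0],
    [2,35,0,0,0,0],
    [3,35,0,0,0,0],
    [3,28,0,0,0,0]
  ]
}}

```text
t: 13.0
eef_pos: [0.4669, 0.0497, 0.2976]
ee_rot: [3.141, 0.001, 2.979]
force: [0.8, -0.3, -0.9]
width: 0.0641
```

Call:
{"api": "move_arm", "payload": {
  "deltas": [
    [0,0,0,0,0,0],
    [0,0,-10,0,0,0],
    [0,0,-10,0,0,0],
    [0,0,0,0,0,0],
    [0,0,0,0,0,0]
  ]
}}

```text
t: 13.42
eef_pos: [0.467, 0.0473, 0.2768]
ee_rot: [-3.141, -0.001, 2.979]
force: [0.6, 0.1, 0.1]
width: 0.064
```

Run:
```python
from h import *
np.set_printoptions(precision=4,suppress=True)
im=[arm.grab_frame(c)[:,:,::-1] for c in("scene","top")]
cv2.imwrite("pics/p2.png",np.hstack([cv2.resize(im[0][130:270,250:380],None,fx=3,fy=3),cv2.resize(im[1][150:290,190:320],None,fx=3,fy=3)]))
s=arm.get_state();print(s["eef_pos"],s["ee_rot"]);z=s["eef_pos"][2]-.182
for r in arm.spot_point("drum_large","scene")[:1]: print(r["score"],r["xy"],atz("scene",r["xy"],z))
for r in arm.spot_point("clip_far","scene")[:1]: print(r["score"],r["xy"],atz("scene",r["xy"],.02))
for r in arm.spot_point("drum_small","scene")[:1]: print(r["score"],r["xy"],atz("scene",r["xy"],.02))
```

```text
[0.4674 0.0474 0.2774] [3.1414 0.0006 2.9783]
0.98 [319.0, 165.3] [0.4654 0.0456 0.0954]
0.65 [315.2, 187.6] [0.4675 0.0451 0.02  ]
0.63 [283.3, 252.7] [0.6384 0.0165 0.02  ]
```

View pics/p2.png

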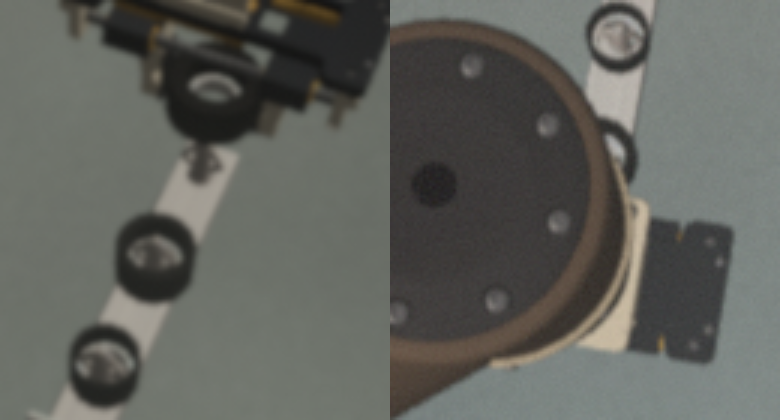

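The large drum is held level above the far stud, and both read within about 2 mm of each other. I'll press it down.

Call:
{"api": "move_arm", "payload": {
  "deltas": [
    [0,0,-10,0,0,0],
    [0,0,-10,0,0,0],
    [0,0,-10,0,0,0],
    [0,0,-10,0,0,0],
    [0,0,-8,0,0,0]
  ],
  "squeeze": 60
}}

```text
t: 14.08
eef_pos: [0.4673, 0.0474, 0.2283]
ee_rot: [3.141, 0.0, 2.978]
force: [1.1, -0.1, -1.2]
width: 0.0635
```

Call:
{"api": "move_arm", "payload": {
  "deltas": [
    [0,0,-3,0,0,0],
    [0,0,-3,0,0,0],
    [0,0,-3,0,0,0],
    [0,0,-3,0,0,0],
    [0,0,0,0,0,0]
  ]
}}

```text
t: 14.5
eef_pos: [0.4672, 0.0475, 0.2165]
ee_rot: [3.142, -0.0, 2.978]
force: [-0.6, -0.8, -2.6]
width: 0.0634
```

Call:
{"api": "move_arm", "payload": {
  "deltas": [
    [0,0,-4,0,0,0],
    [0,0,-4,0,0,0],
    [0,0,-4,0,0,0],
    [0,0,-2,0,0,0],
    [0,0,0,0,0,0]
  ]
}}

```text
t: 14.92
eef_pos: [0.467, 0.0475, 0.2022]
ee_rot: [-3.141, -0.001, 2.978]
force: [-0.2, -0.2, -1.3]
width: 0.0633
```

Call:
{"api": "move_arm", "payload": {
  "deltas": [
    [0,0,-1,0,0,0],
    [0,0,-1,0,0,0],
    [0,0,0,0,0,0],
    [0,0,0,0,0,0],
    [0,0,0,0,0,0]
  ]
}}

```text
t: 15.33
eef_pos: [0.467, 0.0476, 0.2019]
ee_rot: [3.142, 0.0, 2.979]
force: [-8.3, 0.3, 23.2]
width: 0.0634
```

It has bottomed out, so release and retreat.

Call:
{"api": "move_arm", "payload": {
  "deltas": [
    [0,0,1.5,0,0,0],
    [0,0,0,0,0,0],
    [0,0,0,0,0,0],
    [0,0,0,0,0,0],
    [0,0,0,0,0,0]
  ],
  "claw": 0
}}

```text
t: 15.75
eef_pos: [0.4672, 0.0476, 0.2019]
ee_rot: [-3.141, -0.0, 2.978]
force: [0.6, -0.3, -0.1]
width: 0.0865
```

Call:
{"api": "move_arm", "payload": {
  "deltas": [
    [0,0,0,0,0,0],
    [0,0,0,0,0,0],
    [0,0,10,0,0,0],
    [0,0,20,0,0,0],
    [0,0,25,0,0,0]
  ]
}}

```text
t: 16.17
eef_pos: [0.4666, 0.0472, 0.2564]
ee_rot: [-3.139, -0.003, 2.978]
force: [1.2, 1.1, -0.6]
width: 0.0875
```

Call:
{"api": "move_arm", "payload": {
  "deltas": [
    [0,0,30,0,0,0],
    [0,-10,20,0,0,0],
    [0,-35,0,0,0,0],
    [0,-35,0,0,0,0],
    [0,-35,0,0,0,0]
  ]
}}

```text
t: 16.58
eef_pos: [0.4671, -0.0683, 0.3078]
ee_rot: [3.141, 0.001, 2.98]
force: [1.0, -0.2, -0.4]
width: 0.0879
```

Call:
{"api": "move_arm", "payload": {
  "deltas": [
    [0,-35,0,0,0,0],
    [0,-35,0,0,0,0],
    [0,-35,0,0,0,0],
    [0,-35,0,0,0,0],
    [0,-35,0,0,0,0]
  ]
}}

```text
t: 17.0
eef_pos: [0.4669, -0.2442, 0.3071]
ee_rot: [3.142, 0.0, 2.979]
force: [0.5, -0.2, -0.4]
width: 0.0877
```

Call:
{"api": "move_arm", "payload": {
  "deltas": [
    [0,-25,0,0,0,0],
    [0,-25,0,0,0,0],
    [0,-10,0,0,0,0],
    [0,0,0,0,0,0],
    [0,0,0,0,0,0]
  ]
}}

```text
t: 17.42
eef_pos: [0.4669, -0.3026, 0.3067]
ee_rot: [3.141, -0.001, 2.977]
force: [-0.2, 0.4, 0.2]
width: 0.0875
```

Run:
```python
from h import *
np.set_printoptions(precision=4,suppress=True)
im=[arm.grab_frame(c)[:,:,::-1] for c in("scene","top")]
cv2.imwrite("pics/f.png",np.hstack([cv2.resize(im[0][165:305,230:360],None,fx=3,fy=3),cv2.resize(im[1][125:265,200:330],None,fx=3,fy=3)]))
for c in("scene","top"):
  for th in("drum_small","drum_large"):
    for r in arm.spot_point(th,c)[:1]: print(c,th,r["score"],r["xy"],atz(c,r["xy"],.02))
print(arm.get_state())
```

```text
scene drum_small 0.63 [284.7, 254.3] [0.6411 0.02   0.02  ]
scene drum_large 0.59 [316.0, 185.9] [0.4626 0.0458 0.02  ]
top drum_small 0.84 [267.3, 166.9] [0.64   0.0171 0.02  ]
top drum_large 0.61 [254.0, 244.1] [0.4701 0.044  0.02  ]
{'t': 17.7167, 'q': array([-0.221 ,  0.2494, -0.3842, -0.0001, -0.9369, -1.5115]), 'qd': array([-0.0044,  0.0006,  0.0014, -0.001 , -0.0005,  0.0015]), 'joint_efforts': array([ -0.0933, -45.2641,  24.9979,   5.9549,  -0.078 ,  -0.0077]), 'eef_pos': array([ 0.4674, -0.3016,  0.3074]), 'ee_rot': array([3.1416, 0.0003, 2.9799]), 'force': array([-0.1535,  0.0073,  0.2485]), 'moment': array([-0.0147, -0.0647,  0.0038]), 'width': 0.08785012546259047}
```

View pics/f.png

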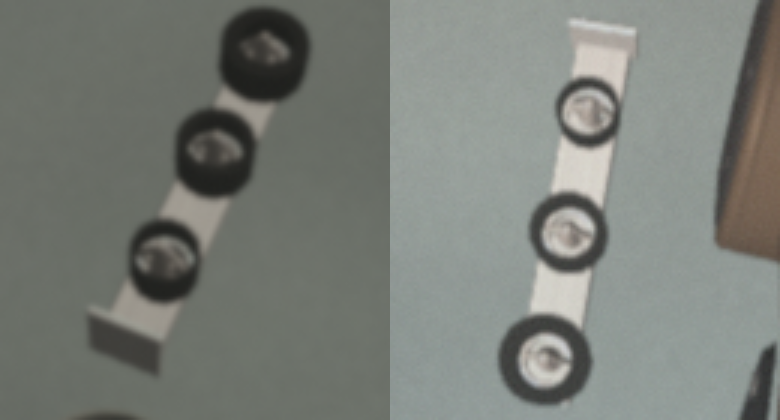

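All three drums sit level in size order (top crop: small (588,112), middle (568,232), large (545,360)), and the arm is clear.

```bash
python3 -c "
from station import arm
print(arm.job_done())"
```

```text
the job is handed in; nothing more can be done
None
```

Both drums are on the rail in size order, and I handed the job in at about 17.7 s. The small drum is on the clip beside the end plate and the large one is on the clip at the open end. `arm.job_done()` gave no verdict, so this rests on my own checks.

- **Pressed home:** Each drum went down until the tool stopped at the rail-contact height, with the upward force rising to 28 N for the small drum and 23 N for the large one. I then let go and moved the arm well clear.
- **Last pictures:** Both views show all three drums level and centred on their studs, in the right order.
- **Positions:** The networks put both drums within about 5 mm of my clip estimates. The two cameras disagreed with each other by up to about 8 mm along x for the large drum.
- **Not measured directly:** I had no direct reading of how high each drum sits. That they are fully home comes from the stop height, the force and how they look beside the middle drum.

No check failed.

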